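Load a tube rack into the analyser against its hidden stop

ROBOT

A 6-joint arm with a two-finger parallel gripper is mounted at the origin on the work surface. World frame = base frame: x ahead of the robot, y to its left, z up, the work surface at z = 0. Lengths are in m, angles in degrees, forces in N, time in s.
With the tool pointing down it reaches from about 0.375 to 0.9 m from the base axis. Payload 3.1 kg.
Tool frame: the origin (TCP) lies at the very end of the fingers, on their centre line; the grasp point (between the pads) lies 19 mm behind it; z points along the fingers, y is the direction in which the jaws open and shut (so a half turn about z gives the same grasp; the last joint's range is limited). The gripper opens to 87 mm and grips with 3 to 60 N. Pads are 19 mm wide; open, the fingers measure 117 mm over their backs; the gripper's body (75 mm by 190 mm) begins 51 mm behind the grasp point.
Start: joints at [-87.061, 30.224, 82.088, -0, 67.689, -10.227], TCP at [0.142, -0.609, 0.223] pointing down, gripper open.
Joint ranges: [-176.69, 176.69], [-43.24, 126.21], [12.49, 139.97], [-82, 262], [0, 151.66], [-163.58, 163.58]. Speed limits (degrees/s): [159.86, 159.86, 180, 180, 180, 180].

INTERFACE

Orientations are given as a 3x3 rotation matrix whose columns are the frame's x, y, z axes.
In Python, from rig import bot gives the robot as it stands. The module is installed in compiled form; this text tells all that it offers.
- The arm moves only by the tool play_rows, never from a script. Its argument "targets" is a list of rows, each a list of 7 numbers: the closure, from 0 (fully open) to 1 (shut), then the shift along the world's x, y, z in m, then the turn, a rotation vector about the world's x, y, z in rad. A call has 1 to 12 rows; each row shifts and turns the commanded pose from where the row before left it; what a row does not reach is not made up. A row lasts 1/8 s, in which the tool goes at most 62.5 mm and 10.7 degrees, less where a joint would pass 70% of its speed; a pose out of reach is approached as far as the arm can. A call with a gripper value outside its range is refused whole. The fingers move at their own pace and stop on an object; the grip force is fixed at half the most. Time passes only in rows, so rows that do not move let the fingers close. It gives the time, the measured TCP pose, the force and the opening at its end, in the units of the state.
- bot.read_state(): the state, without advancing time (a new reading comes with each control period).
- bot.capture(name): name is "scene" or "top" or "wrist"; returns the picture (480x640x3 uint8, blue, green, red); there is no depth.
- bot.get_calibration(name): a dict with "fx", "fy", "cx", "cy" (pixels), "R" (3x3) and "t" (3): a world point X has camera coordinates R X + t. Camera axes: x right, y down, z forward; pixel columns grow to the right and rows downward; lengths in m; the calibration is good to about 2 mm. A picture is of the moment at which its call begins: read the wrist's pose just before it. get_calibration takes no time and is no camera call; for the wrist camera it gives the pose at the moment of the call.
- bot.hand_in(): hands the job in, once; it reports no verdict.
The state is a dict: "time_s": time; "joint_positions": joint angles; "qvel": joint speeds; "tau": joint torques, N m; "position": TCP position; "tcp_rot": TCP orientation; "force": force on the tool from outside, world axes, zero at the start; "moment": the same for the moment, N m; "opening": opening from 0.0 (shut) to 1.0 (fully open).
Only numpy, scipy, OpenCV 4.12 (cv2) and the standard library are available. Lean on these libraries where they do the work, as an engineer would, in place of code of your own. Each camera call takes 0.05 s, during which the arm holds its last target. There are 200 camera calls.

TASK

Carry the rack of capped blood tubes by its yellow handle to the blue analyser and set it down gently and level on the open loading track, then push it in under the hood until you feel it come fully home against the hidden stop, without ramming it. When it is home, press the green start key on top of the hood, and leave everything else on the table undisturbed.

Things in the scene. Friction and masses are not known exactly. Their poses are not given: they have to be found in the camera images.
- rack: Loose black tube rack with coloured caps, 150 (x) x 60 (y) mm, 0.35-0.55 kg, starts on the robot's right. Origin: centre of underside, z up. Block 52 mm high, flat upright ends, both ends alike (either way round will do); caps reach 88 mm. Yellow handle over the centre of mass: upright plate 12 mm thick (y), 56 mm long (x), top at 135 mm, free on both sides above the caps.
- dock: Fixed blue analyser. x: loading direction (within 0.2 rad of world +y), z up; origin on the table under the hood's open front edge. Floor plate 10 mm thick, 120 mm wide, x -200 to 220 mm. Two white guide rails on it, x -170 to 210 mm, inner faces at y = +-35 mm, tops at 22 mm. The hood covers x 0 to 220 mm; opening 90 mm wide.
- track (a point): Point on the open track's floor (10 mm above the table), 110 mm in front of the hood: a good place for the rack's underside centre when it is set down clear of the hood, its length along the track.
- mouth (a point): Middle of the upper edge of the hood's opening, 155 mm above the table; the hood's top is at 175 mm. Rack and handle slide under it with 10 mm to spare, but not a hand on the handle: let go and push the rack's rear end, low down (30 to 50 mm above the table).
- stop (a joint): Travel (m) of the unseen rubber stop: 0 untouched, 0.008 its rubber-buffered end (home beyond 0.005). Its pad, 50 mm wide, 13 to 57 mm above the table, waits anywhere from x = 45 to 95 mm in the dock's frame. It yields with 4 N of friction, stays where pushed, then stands firm. The rack alone slides with 1 to 5 N. A slow push that meets 10 to 15 N is home; over 50 N on the stop is ramming.
- start_top (a point): Centre of the top face of the round green start key, 32 mm across, on top of the hood, about 75 mm behind its front edge; it is pressed straight down.
- start (a joint): Travel (m) of the start key: 0 released, 0.006 fully down, which takes 5 N; it springs back. Counts as pressed beyond 0.004.
- tape: Bystander: black tape dispenser with a tan roll, 150 x 60 mm, 85 mm high; origin at the centre of its underside. Leave alone.
- gel: Bystander: clear bottle with a white cap, 60 mm across, 150 mm high; origin at the centre of its underside. Leave alone.
- swabs: Bystander: white jar with a steel lid, 68 mm across, 90 mm high; origin at the centre of its underside. Leave alone.
- gridrack: Bystander: empty white grid rack, 170 x 130 mm, 54 mm high; origin at the centre of its underside. Leave alone.
- cup: Bystander: clear cup, 72 mm across, 80 mm high; origin at the centre of its underside. Leave alone.
- thermometer: Bystander: white digital thermometer with a blue tip, lying flat, 130 mm long, 22 mm wide, 14 mm high. Leave alone.
- tray: Bystander: open grey tray, 200 x 140 mm, 35 mm high; origin at the centre of its underside. Leave alone.

How it is judged (in metres and radians):
On the way, in this order (a step that is already met when the one before it is completed fails the run):
1. the rack stands level on the open track between the rails, let go and not yet against the stop (y of rack in the frame of dock between -0.01 and 0.01 m and angle between the x axis of rack and the x axis of dock, either way round below 0.12 rad and z of rack in the frame of dock below 0.014 m and angle between rack's own z axis and vertical below 0.06 rad and x of rack in the frame of dock above -0.16 m and value of joint stop below 0.002 m and contact force between the fingers and rack below 0.1 N and linear speed of rack below 0.02 m/s), for 0.1 s.
2. the rack has pushed the hidden stop home (more than 5 of its 8 mm) (y of rack in the frame of dock between -0.01 and 0.01 m and angle between the x axis of rack and the x axis of dock, either way round below 0.12 rad and z of rack in the frame of dock below 0.014 m and angle between rack's own z axis and vertical below 0.06 rad and value of joint stop above 0.005 m), for 0.2 s.
3. then the start key is pressed (value of joint start above 0.004 m), for 0.05 s.
At the end, for the whole second after the job is handed in: The rack stands level (within 0.06 rad) between the guide rails (centre within 10 mm of the track's middle line, within 0.12 rad of it), pushed in so that the hidden stop is more than 5 mm along its 8 mm of travel, the start key has been pressed after that and is released, and all is at rest (all of step 2 and x of rack in the frame of dock above -0.035 m and linear speed of rack below 0.01 m/s and value of joint start below 0.002 m); the robot touches nothing.
It fails at once if the rack rams the stop (over 50 N) (contact force between rack and stop above 50 N).
It fails at once if the rack is dropped (faster than 0.45 m/s with no finger on it) (contact force between the fingers and rack below 0.05 N and linear speed of rack above 0.45 m/s).
It fails at once if the rack is tipped more than 0.5 rad (angle between rack's own z axis and vertical above 0.5 rad).
It fails at once if another thing on the table is disturbed (moved over 25 mm) (distance of any of tape, gel, swabs, gridrack, cup, thermometer, tray from where it was at the start of the episode above 0.025 m).
It also fails if it takes over 69 s, if anything falls off the work surface, if the arm or the gripper's body presses on something with over 40 N, if the wrist force passes 120 N, or if a joint passes its speed limit or range.

## Working session

There is one attempt and no reset: what is moved stays moved. The work goes in short steps, Python scripts to look and compute and a tool call to move; the robot and the scene stay as the last step left them, time stands still between calls to the robot, and variables do not carry over. Pictures are saved under pics/ and viewed, about 8 in all and at most 12, crops included, and the job is handed in when it is done.

Besides the shell and the picture viewer there is one more tool, called after ">>>" as name([rows], argument=value, ...), one row to a line, values as JSON. play_rows: Moves the arm, as the interface text tells. Its arguments: {"type":"object","properties":{"targets":{"type":"array","items":{"type":"array","items":{"type":"number"}}}},"required":["targets"]}

```bash
mkdir -p pics
python3 - <<'E'
from rig import bot
import cv2,numpy as np
s=bot.read_state();print(s['position'],s['tcp_rot'],s['force'],s['opening'])
for n in("scene","top"):
    im=bot.capture(n);cv2.imwrite(f"pics/{n}0.png",im);c=bot.get_calibration(n);print(n,c)
E
```

```text
[ 0.14234674 -0.60781345  0.22155374] [[ 9.73712511e-01  2.27780435e-01 -1.37392780e-04]
 [ 2.27780179e-01 -9.73710091e-01  2.20211368e-03]
 [ 3.67817675e-04 -2.17552099e-03 -9.99997566e-01]] [-0.62541851  0.18198257 -0.27555086] 0.9978053953170274
scene {'fx': 555.6870963313446, 'fy': 555.6870963313446, 'cx': 309.3841955415523, 'cy': 253.6279584544156, 'R': array([[ 0.65344213,  0.75675387, -0.01835655],
       [ 0.46901798, -0.42378392, -0.77487375],
       [-0.59416792,  0.49772561, -0.63184943]]), 't': array([-0.412846  , -0.12130664,  1.57799644])}
top {'fx': 516.0242333960865, 'fy': 516.0242333960865, 'cx': 318.4098474668394, 'cy': 239.05233085492324, 'R': array([[-0.01675659, -0.99977038,  0.01335658],
       [-0.99300282,  0.01507842, -0.11712406],
       [ 0.11689577, -0.01522572, -0.99302747]]), 't': array([0.06683271, 0.56423917, 1.30379379])}
```

View pics/scene0.png

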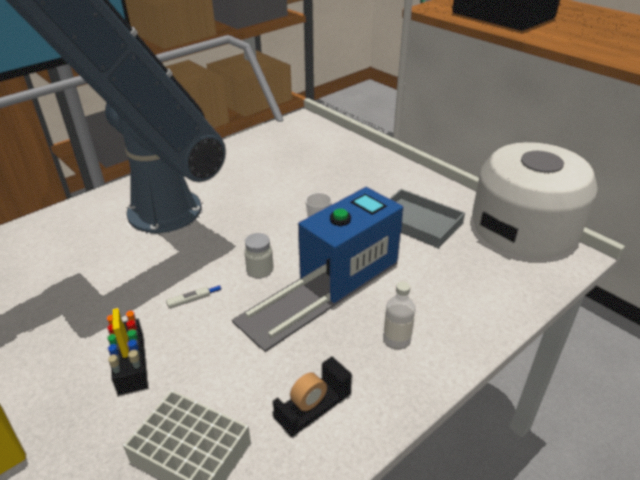

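View pics/top0.png

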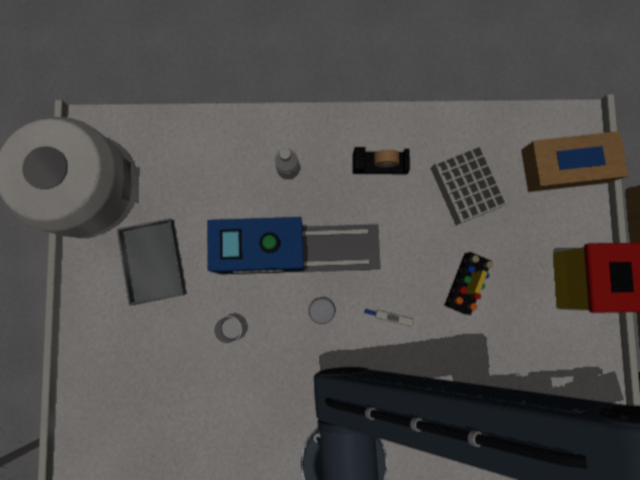

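Scene: the rack is at top-view (468,283) with the yellow handle at (478,283). The dock's hood spans (208-303, 218-272), the green key is at (269,242), and the rails run to x≈370 at rows 232 and 263. Next I'll turn these into world positions.

```bash
cat > h.py <<'E'
import cv2,numpy as np
from rig import bot
def ray(c,u,v,z):
    d=c['R'].T@np.array([(u-c['cx'])/c['fx'],(v-c['cy'])/c['fy'],1]);o=-c['R'].T@c['t']
    return o+d*(z-o[2])/d[2]
def proj(c,X):
    p=c['R']@np.array(X)+c['t'];return np.array([c['fx']*p[0]/p[2]+c['cx'],c['fy']*p[1]/p[2]+c['cy']])
def blobs(im,lo,hi,n=3,roi=None):
    m=cv2.inRange(cv2.cvtColor(im,cv2.COLOR_BGR2HSV),np.array(lo),np.array(hi))
    if roi: k=np.zeros_like(m);x0,y0,x1,y1=roi;k[y0:y1,x0:x1]=1;m=m*k
    cs=sorted(cv2.findContours(m,0,1)[0],key=cv2.contourArea)[::-1][:n]
    return m,cs
E
python3 - <<'E'
from h import *
im=cv2.imread("pics/top0.png");c=bot.get_calibration("top")
roi=(430,240,510,330)
m,cs=blobs(im,(20,120,60),(35,255,255),2,roi)
for k in cs:
    r=cv2.minAreaRect(k);b=cv2.boxPoints(r);print("yellow",r,[ray(c,*p,.135)[:2].round(4) for p in b])
m,cs=blobs(im,(50,100,30),(85,255,255),2,(240,220,300,265))
for k in cs[:1]:
    r=cv2.minAreaRect(k);print("key",r,ray(c,*r[0],.185))
m,cs=blobs(im,(100,120,40),(125,255,255),1,(190,200,320,290))
r=cv2.minAreaRect(cs[0]);print("hood",r,[(p.round(1),ray(c,*p,.175)[:2].round(4)) for p in cv2.boxPoints(r)])
m,cs=blobs(im,(0,0,135),(180,60,255),4,(304,224,375,270))
for k in cs: r=cv2.minAreaRect(k);print("rail",r,[ray(c,*p,.022)[:2].round(4) for p in cv2.boxPoints(r)])
a=cv2.resize(im[240:325,430:510],None,fx=5,fy=5,interpolation=2);b=cv2.resize(im[205:290,200:390],None,fx=4,fy=4,interpolation=2)
o=np.zeros((340,760+320,3),np.uint8);o[:,:760]=b;o[:,760:]=cv2.resize(a,(320,340))
cv2.imwrite("pics/crop.png",cv2.resize(o,(800,252)))
E
```

```text
yellow ((480.32196044921875, 281.3082275390625), (5.735016345977783, 23.75935173034668), 20.556047439575195) [array([ 0.4226, -0.3062]), array([ 0.475, -0.329]), array([ 0.47  , -0.3416]), array([ 0.4176, -0.3188])]
key ((269.0, 242.0), (14.0, 14.0), 90.0) [0.54223355 0.17332312 0.185     ]
hood ((254.69960021972656, 244.18711853027344), (51.0379638671875, 94.95059967041016), 88.15238952636719) [(array([206.4, 220.2], dtype=float32), array([0.5963, 0.3186])), (array([301.3, 217.2], dtype=float32), array([0.6003, 0.0988])), (array([303. , 268.2], dtype=float32), array([0.4817, 0.0966])), (array([208.1, 271.2], dtype=float32), array([0.4782, 0.3138]))]
```

View pics/crop.png

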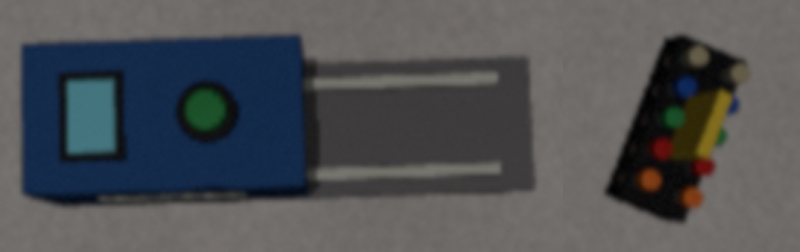

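The handle centre is about (0.446,-0.324) with its axis at −23.5°. The dock front is about (0.541,0.098), facing almost exactly +y. I'll move above the handle and check from close by.

>>> play_rows([
  [0,0.038,0.0355,0.004,0,0,-0.08],
  [0,0.038,0.0355,0.004,0,0,-0.08],
  [0,0.038,0.0355,0.004,0,0,-0.08],
  [0,0.038,0.0355,0.004,0,0,-0.08],
  [0,0.038,0.0355,0.004,0,0,-0.08],
  [0,0.038,0.0355,0.004,0,0,-0.08],
  [0,0.038,0.0355,0.004,0,0,-0.08],
  [0,0.038,0.0355,0,0,0,-0.08],
  [0,0,0,0,0,0,0],
  [0,0,0,0,0,0,0],
])

```text
time_s: 1.35
position: [0.446, -0.3245, 0.2502]
tcp_rot: [[0.918, -0.398, -0.001], [-0.398, -0.918, 0.0], [-0.001, 0.0, -1.0]]
force: [-0.1, -0.0, 0.3]
opening: 0.997
```

Run:
```python
from h import *
s=bot.read_state();R=s['tcp_rot'];print(s['position'],np.degrees(np.arctan2(R[1,0],R[0,0])),R[:,2],s['force'],s['joint_positions'])
c=bot.get_calibration("wrist");im=bot.capture("wrist");cv2.imwrite("pics/w1.png",im)
print(c, proj(c,s['position']))
t=bot.capture("top");cv2.imwrite("pics/top1.png",t);ct=bot.get_calibration("top")
m,cs=blobs(im,(20,120,60),(35,255,255),3)
for k in cs:
    r=cv2.minAreaRect(k);print("yellow",r,[ray(c,*p,.135)[:2].round(4) for p in cv2.boxPoints(r)])
```

```text
[ 0.44602432 -0.32453689  0.25020283] -23.43192571501538 [-1.01425319e-03  8.40314237e-05 -9.99999482e-01] [-0.11600675 -0.02902605  0.30354838] [-4.76270766e+01  2.27072768e+01  9.08168968e+01 -4.32703573e-02
  6.65185544e+01  6.58220961e+01]
{'fx': 351.4389561298098, 'fy': 351.4389561298098, 'cx': 318.1260036704036, 'cy': 234.2284052091012, 'R': array([[-3.97101376e-01, -9.17774743e-01, -1.34321930e-04],
       [-8.82725454e-01,  3.81896235e-01,  2.73771873e-01],
       [-2.51209613e-01,  1.08833757e-01, -9.61794647e-01]]), 't': array([-0.12038465,  0.47699783,  0.56362357])} [318.75965042 289.94173593]
yellow ((571.5, 93.5), (187.0, 135.0), 90.0) [array([ 0.5455, -0.5065]), array([ 0.5087, -0.5916]), array([ 0.3778, -0.5701]), array([ 0.42  , -0.4725])]
yellow ((464.5, 378.0), (20.0, 349.0), 90.0) [array([ 0.3358, -0.2484]), array([ 0.2087, -0.5422]), array([ 0.1865, -0.5385]), array([ 0.316 , -0.2393])]
yellow ((322.0, 220.0), (80.0, 16.0), 90.0) [array([ 0.4845, -0.3373]), array([ 0.4795, -0.3488]), array([ 0.4181, -0.3229]), array([ 0.4235, -0.3107])]
```

View pics/w1.png

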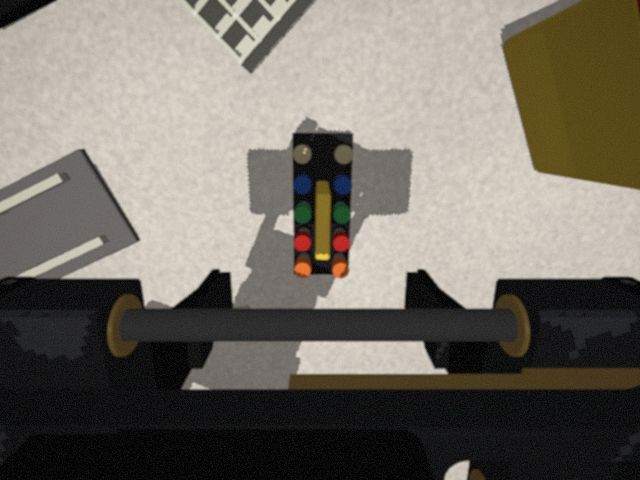

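The wrist view shows the handle upright at columns 314–330, rows 180–260, parallel to the tool and about 2 mm off. I'll descend and grip it.

>>> play_rows([
  [0,0.0006,-0.0024,-0.04,0,0,0],
  [0,0,0,-0.04,0,0,0],
  [0,0,0,-0.04,0,0,0],
  [0,0,0,-0.024,0,0,0],
  [0,0,0,-0.01,0,0,0],
  [0,0,0,0,0,0,0],
  [0.5,0,0,0,0,0,0],
  [0.8,0,0,0,0,0,0],
  [1,0,0,0,0,0,0],
  [1,0,0,0,0,0,0],
  [1,0,0,0,0,0,0],
  [1,0,0,0,0,0,0],
])

```text
time_s: 2.95
position: [0.447, -0.3269, 0.0966]
tcp_rot: [[0.917, -0.399, 0.0], [-0.399, -0.917, 0.0], [0.0, -0.0, -1.0]]
force: [0.9, 0.7, 0.0]
opening: 0.401
```

Run:
```python
from h import *
im=cv2.imread("pics/top1.png");c=bot.get_calibration("top")
g=cv2.cvtColor(im,6)
print(g[222:276:1,340].tolist())
m,cs=blobs(im,(0,0,100),(180,90,255),4,(308,227,372,268))
m=m
for k in cs: r=cv2.minAreaRect(k);print("rail",r,[ray(c,*p,.022)[:2].round(4) for p in cv2.boxPoints(r)])
m,cs=blobs(im,(100,120,40),(125,255,255),1,(190,200,320,290))
r=cv2.minAreaRect(cs[0]);print("hood",r)
# scene views
s=cv2.imread("pics/scene0.png");cs_=bot.get_calibration("scene")
m,k=blobs(s,(60,100,30),(85,255,255),1,(320,200,365,235));x,y,w,h=cv2.boundingRect(k[0]);print("key scene",x,y,w,h)
for z in (.18,.185,.19): print(z, ray(cs_,x+w/2,y+h/2,z)[:2], ray(c,269,242,z)[:2])
```

```text
[120, 118, 107, 87, 71, 67, 67, 75, 100, 121, 122, 105, 79, 68, 67, 68, 68, 68, 67, 68, 68, 67, 68, 68, 69, 68, 68, 67, 69, 69, 68, 68, 69, 69, 68, 69, 69, 73, 89, 112, 126, 126, 107, 78, 69, 70, 69, 71, 84, 103, 116, 120, 121, 119]
rail ((337.9916687011719, 262.250244140625), (4.097724437713623, 60.13327407836914), 88.09085083007812) [array([0.509, 0.086]), array([ 0.5117, -0.0704]), array([ 0.5011, -0.0705]), array([0.4983, 0.0858])]
rail ((337.4906311035156, 231.7100067138672), (4.030161380767822, 59.09828186035156), 88.15238952636719) [array([0.589 , 0.0848]), array([ 0.5918, -0.07  ]), array([ 0.5811, -0.0701]), array([0.5784, 0.0846])]
hood ((254.89657592773438, 244.29367065429688), (51.263648986816406, 95.27301025390625), 88.15238952636719)
key scene 333 209 16 12
0.18 [0.53572668 0.1802255 ] [0.54280054 0.1737281 ]
0.185 [0.54081791 0.1753014 ] [0.54223355 0.17332312]
0.19 [0.54590913 0.1703773 ] [0.54166657 0.17291814]
```

>>> play_rows([
  [1,0,0,0,0,0,0],
  [1,0,0,0,0,0,0],
  [1,0,0,0,0,0,0],
  [1,0,0,0,0,0,0],
  [1,0,0,0,0,0,0],
  [1,0,0,0,0,0,0],
])

```text
time_s: 3.7
position: [0.4468, -0.3267, 0.0963]
tcp_rot: [[0.917, -0.399, -0.0], [-0.399, -0.917, 0.001], [-0.001, -0.0, -1.0]]
force: [-0.4, 0.6, -3.7]
opening: 0.133
```

>>> play_rows([
  [1,0,0,0.015,0,0,0],
  [1,0,0,0.03,0,0,0],
  [1,0,0,0.03,0,0,0],
  [1,0,0,0.025,0,0,0],
  [1,0.008,0.024,0,0,0,0.1],
  [1,0.008,0.024,0,0,0,0.15],
  [1,0.008,0.024,0,0,0,0.15],
  [1,0.008,0.024,0,0,0,0.15],
  [1,0.008,0.024,0,0,0,0.15],
  [1,0.008,0.024,0,0,0,0.15],
])

```text
time_s: 4.95
position: [0.495, -0.1819, 0.1974]
tcp_rot: [[0.903, 0.43, 0.0], [0.43, -0.903, -0.0], [0.0, 0.0, -1.0]]
force: [0.2, -0.2, -3.4]
opening: 0.137
```

>>> play_rows([
  [1,0.008,0.024,0,0,0,0.15],
  [1,0.008,0.024,0,0,0,0.15],
  [1,0.008,0.024,0,0,0,0.15],
  [1,0.008,0.024,0,0,0,0.15],
  [1,0.008,0.024,0,0,0,0.15],
  [1,0.008,0.024,0,0,0,0.15],
  [1,0.002,0.026,0,0,0,0.15],
  [1,0,0,0,0,0,0.1],
  [1,0,0,0,0,0,0],
  [1,0,0,0,0,0,0],
])

```text
time_s: 6.2
position: [0.5449, -0.0131, 0.197]
tcp_rot: [[-0.017, 1.0, 0.0], [1.0, 0.017, -0.0], [-0.0, 0.0, -1.0]]
force: [0.7, 0.2, -3.7]
opening: 0.139
```

Run:
```python
from h import *
s=bot.read_state();R=s['tcp_rot'];print(s['time_s'],s['position'],np.degrees(np.arctan2(R[1,0],R[0,0])),R[:,2],s['force'],s['joint_positions'],s['opening'])
c=bot.get_calibration("wrist");im=bot.capture("wrist");cv2.imwrite("pics/w2.png",im)
print(proj(c,s['position']))
np.save("w2.npy",np.c_[c['R'],c['t']])
```

```text
6.2 [ 0.5449485  -0.01313323  0.19699672] 90.9872754066116 [ 3.89617292e-04 -1.14060573e-04 -9.99999918e-01] [ 0.69249366  0.19965354 -3.65625885] [-1.31291212e+01  2.59689252e+01  9.52027781e+01 -1.51235036e-03
  5.88050724e+01 -1.41156149e+01] 0.13860717978259074
[317.74459559 290.60349295]
```

View pics/w2.png

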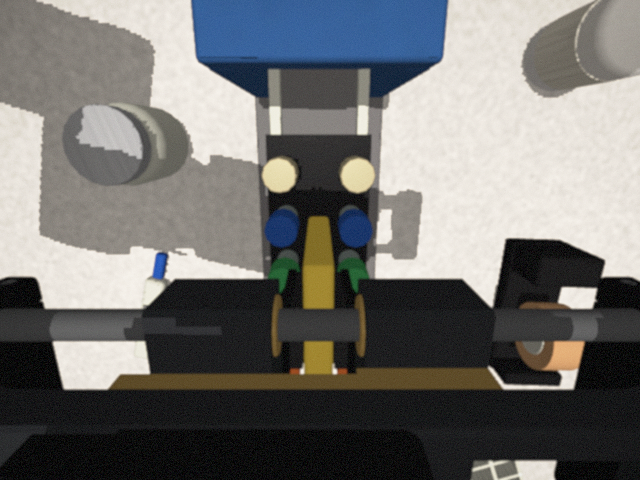

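The wrist view shows the rails just ahead of the rack at columns ~270–281 and 358–369, and the rack end at columns 266–371. I'll compute the lateral offset.

Run:
```python
from h import *
im=cv2.imread("pics/w2.png");c=bot.get_calibration("wrist")
g=cv2.cvtColor(im,6)
def runs(row,t=150,a=240,b=400):
    m=(g[row,a:b]>t).astype(int);d=np.diff(np.r_[0,m,0]);return [(s+a,e+a) for s,e in zip(np.where(d==1)[0],np.where(d==-1)[0])]
for row in range(75,131,8):
    r=[x for x in runs(row) if 8<=x[1]-x[0]<=16]
    if len(r)==2:
        q=[ray(c,(x[0]+x[1])/2-.5,row,.022) for x in r];mid=(q[0]+q[1])/2;print(row,r,mid[:2].round(4),np.linalg.norm(q[0]-q[1]).round(4))
    else: print(row,runs(row))
z=.197-.0963+.052
hsv=cv2.cvtColor(im,40)
for row in (140,146,150,190): 
    m=np.where(g[row,255:385]<60)[0]+255; print(row,m.min(),m.max(), ray(c,m.min()-.5,row,z)[:2].round(4),ray(c,m.max()+.5,row,z)[:2].round(4))
# handle top
for row in (225,240,255):
    m=np.where((hsv[row,:,0]>18)&(hsv[row,:,0]<35)&(hsv[row,:,1]>130))[0];m=m[(m>290)&(m<345)];print('h',row,m.min(),m.max(),ray(c,(m.min()+m.max())/2,row,.197+.0387)[:2].round(4))
```

```text
75 []
83 []
91 [(np.int64(240), np.int64(246)), (np.int64(392), np.int64(400))]
99 [(np.int64(240), np.int64(256)), (np.int64(389), np.int64(400))] [0.5457 0.0926] 0.1314
107 [(np.int64(240), np.int64(256)), (np.int64(269), np.int64(281)), (np.int64(358), np.int64(369)), (np.int64(386), np.int64(400))]
115 [(np.int64(269), np.int64(281)), (np.int64(357), np.int64(369))] [0.5439 0.0789] 0.0798
123 [(np.int64(269), np.int64(281)), (np.int64(357), np.int64(369))] [0.544 0.072] 0.0803
140 267 370 [0.5147 0.0583] [0.5735 0.0594]
146 267 369 [0.5146 0.055 ] [0.5731 0.0561]
150 267 369 [0.5146 0.0528] [0.5732 0.0539]
190 290 369 [0.5276 0.0302] [0.5745 0.031 ]
h 225 304 330 [0.5439 0.0305]
h 240 305 331 [0.5444 0.0248]
h 255 303 333 [0.5445 0.0191]
```

Rack and rail centre lines agree within about 0.5 mm and the yaw matches (91.0°). I'll lower it.

>>> play_rows([
  [1,0.0004,0,-0.02,0,0,0],
  [1,0,0,-0.025,0,0,0],
  [1,0,0,-0.02,0,0,0],
  [1,0,0,-0.012,0,0,0],
  [1,0,0,-0.005,0,0,0],
  [1,0,0,-0.003,0,0,0],
  [1,0,0,0,0,0,0],
  [1,0,0,-0.002,0,0,0],
  [1,0,0,-0.0015,0,0,0],
  [1,0,0,0,0,0,0],
])

```text
time_s: 7.5
position: [0.5453, -0.0129, 0.1081]
tcp_rot: [[-0.019, 1.0, -0.0], [1.0, 0.019, 0.0], [0.0, -0.0, -1.0]]
force: [0.6, -0.1, -3.5]
opening: 0.134
```

>>> play_rows([
  [1,0,0,-0.001,0,0,0],
  [1,0,0,-0.001,0,0,0],
  [1,0,0,0,0,0,0],
])

```text
time_s: 7.88
position: [0.5455, -0.0129, 0.1064]
tcp_rot: [[-0.019, 1.0, 0.0], [1.0, 0.019, -0.0], [-0.0, 0.0, -1.0]]
force: [-0.2, 1.7, -0.4]
opening: 0.138
```

>>> play_rows([
  [1,0,0,-0.0005,0,0,0],
  [1,0,0,0,0,0,0],
  [0.8,0,0,0,0,0,0],
  [0.5,0,0,0,0,0,0],
  [0.2,0,0,0,0,0,0],
  [0.2,0,0,0,0,0,0],
  [0.2,0,0,0,0,0,0],
  [0.2,0,0,0,0,0,0],
  [0.2,0,0,0.03,0,0,0],
  [0.2,0,0,0.05,0,0,0],
  [0.2,0,0,0.03,0,0,0],
  [0.2,0,0,0,0,0,0],
])

```text
time_s: 9.38
position: [0.5472, -0.0133, 0.2181]
tcp_rot: [[-0.019, 1.0, 0.006], [1.0, 0.019, -0.001], [-0.002, 0.006, -1.0]]
force: [-0.4, -0.0, -0.3]
opening: 0.796
```

Run:
```python
from h import *
s=bot.read_state();print(s['time_s'],s['position'],s['force'],s['opening'])
c=bot.get_calibration("wrist");im=bot.capture("wrist")
cv2.imwrite("pics/w3.png",im)
g=cv2.cvtColor(im,6)
hsv=cv2.cvtColor(im,40)
m=((hsv[...,0]>18)&(hsv[...,0]<35)&(hsv[...,1]>130)&(hsv[...,2]>60)).astype(np.uint8)*255
for k in sorted(cv2.findContours(m,0,1)[0],key=cv2.contourArea)[::-1][:3]:
    r=cv2.minAreaRect(k);print(r,ray(c,*r[0],.145))
```

```text
9.375 [ 0.54716504 -0.01326139  0.21813959] [-0.44700183 -0.0077152  -0.34676344] 0.7963051032446625
((441.9710998535156, 378.4036865234375), (20.49987030029297, 386.00823974609375), 89.79536437988281) [ 0.64745919 -0.12104961  0.145     ]
((315.0, 234.0), (94.0, 18.0), 90.0) [ 0.54546993 -0.00467505  0.145     ]
((157.95596313476562, 325.15740966796875), (26.010608673095703, 62.39321517944336), 6.170175075531006) [ 0.42952807 -0.07748088  0.145     ]
```

View pics/w3.png

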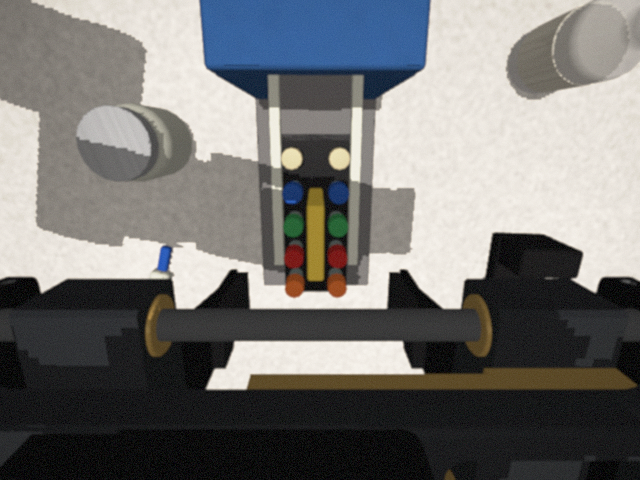

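The rack stands between the rails (caps at columns 293–338, rails at 275 and 356) and has been released. Next I'll back off behind it, close, and go low.

>>> play_rows([
  [1,0,-0.025,0,0,0,0],
  [1,0,-0.035,0,0,0,0],
  [1,0,-0.035,0,0,0,0],
  [1,0,-0.03,0,0,0,0],
  [1,0,0,-0.03,0,0,0],
  [1,0,0,-0.045,0,0,0],
  [1,0,0,-0.045,0,0,0],
  [1,0,0,-0.035,0,0,0],
  [1,0,0,-0.02,0,0,0],
  [1,0,0,-0.003,0,0,0],
  [1,0,0,0,0,0,0],
])

```text
time_s: 10.8
position: [0.545, -0.1377, 0.037]
tcp_rot: [[-0.019, 1.0, -0.001], [1.0, 0.019, 0.001], [0.001, -0.001, -1.0]]
force: [0.7, 0.1, -0.9]
opening: 0.003
```

>>> play_rows([
  [1,0.0015,0.01,0.003,0,0,0],
  [1,0,0.012,0,0,0,0],
  [1,0,0.008,0,0,0,0],
  [1,0,0.006,0,0,0,0],
  [1,0,0.004,0,0,0,0],
  [1,0,0.004,0,0,0,0],
  [1,0,0.004,0,0,0,0],
])

```text
time_s: 11.68
position: [0.5474, -0.0904, 0.0407]
tcp_rot: [[-0.019, 1.0, 0.001], [1.0, 0.019, -0.001], [-0.001, 0.001, -1.0]]
force: [-0.7, -1.9, 2.1]
opening: 0.004
```

>>> play_rows([
  [1,0,0.006,0,0,0,0],
  [1,0,0.007,0,0,0,0],
  [1,0,0.007,0,0,0,0],
  [1,-0.0005,0.007,0,0,0,0],
  [1,0,0.007,0,0,0,0],
  [1,-0.0005,0.007,0,0,0,0],
  [1,0,0.006,0,0,0,0],
  [1,0,0.005,0,0,0,0],
  [1,0,0.003,0,0,0,0],
])

```text
time_s: 12.8
position: [0.5457, -0.0346, 0.0405]
tcp_rot: [[-0.019, 1.0, -0.0], [1.0, 0.019, 0.0], [0.0, -0.0, -1.0]]
force: [0.7, -2.8, 1.9]
opening: 0.003
```

Run:
```python
from h import *
s=bot.read_state();print(s['time_s'],s['position'],s['force'])
c=bot.get_calibration("top");im=bot.capture("top");cv2.imwrite("pics/t3.png",cv2.resize(im[190:340,180:420],None,fx=3,fy=3,interpolation=2))
```

```text
12.8 [ 0.54573566 -0.0345778   0.04048713] [ 0.72058033 -2.78006566  1.85862593]
```

View pics/t3.png

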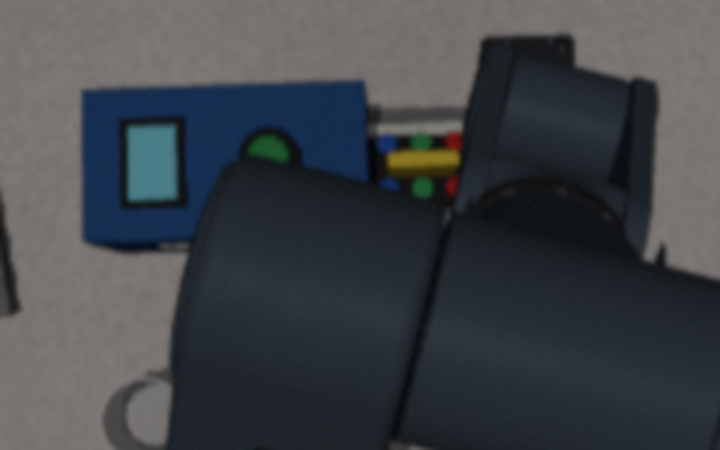

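The rack is sliding straight in under the hood at about 3 N. From here I'll feel for the stop in steps shorter than its 8 mm yield.

>>> play_rows([
  [1,0,0.0015,0,0,0,0],
  [1,0,0.0015,0,0,0,0],
  [1,0,0.0015,0,0,0,0],
  [1,0,0.0015,0,0,0,0],
])

```text
time_s: 13.35
position: [0.5458, -0.0289, 0.0404]
tcp_rot: [[-0.019, 1.0, -0.0], [1.0, 0.019, 0.0], [0.0, -0.0, -1.0]]
force: [0.2, -2.5, 1.7]
opening: 0.005
```

>>> play_rows([
  [1,0,0.0015,0,0,0,0],
  [1,0,0.0015,0,0,0,0],
  [1,0,0.0015,0,0,0,0],
  [1,0,0.0015,0,0,0,0],
])

```text
time_s: 13.85
position: [0.5458, -0.0228, 0.0405]
tcp_rot: [[-0.019, 1.0, -0.0], [1.0, 0.019, 0.0], [0.0, -0.0, -1.0]]
force: [-0.2, -1.8, 0.7]
opening: 0.004
```

>>> play_rows([
  [1,0,0.0015,0,0,0,0],
  [1,0,0.0015,0,0,0,0],
  [1,0,0.0015,0,0,0,0],
  [1,0,0.0015,0,0,0,0],
])

```text
time_s: 14.35
position: [0.5458, -0.0168, 0.0405]
tcp_rot: [[-0.019, 1.0, -0.0], [1.0, 0.019, 0.0], [0.0, -0.0, -1.0]]
force: [-0.1, -0.7, -1.1]
opening: 0.008
```

>>> play_rows([
  [1,0,0.0015,0,0,0,0],
  [1,0,0.0015,0,0,0,0],
  [1,-0.0003,0.0015,0,0,0,0],
  [1,0,0.0015,0,0,0,0],
])

```text
time_s: 14.85
position: [0.5455, -0.0109, 0.0405]
tcp_rot: [[-0.019, 1.0, -0.0], [1.0, 0.019, -0.0], [-0.0, -0.0, -1.0]]
force: [-0.3, -5.2, -1.0]
opening: 0.004
```

>>> play_rows([
  [1,0,0.001,0,0,0,0],
  [1,0,0.001,0,0,0,0],
])

```text
time_s: 15.1
position: [0.5457, -0.0097, 0.0406]
tcp_rot: [[-0.02, 1.0, 0.0], [1.0, 0.02, -0.001], [-0.001, 0.0, -1.0]]
force: [-0.8, -4.1, -1.3]
opening: 0.002
```

>>> play_rows([
  [1,0,0.001,0,0,0,0],
  [1,0,0.001,0,0,0,0],
])

```text
time_s: 15.35
position: [0.5457, -0.0078, 0.0406]
tcp_rot: [[-0.02, 1.0, 0.0], [1.0, 0.02, -0.001], [-0.001, 0.0, -1.0]]
force: [-1.1, -4.9, -0.8]
opening: 0.005
```

>>> play_rows([
  [1,0,0.001,0,0,0,0],
  [1,0,0.001,0,0,0,0],
])

```text
time_s: 15.6
position: [0.5457, -0.0058, 0.0406]
tcp_rot: [[-0.02, 1.0, 0.0], [1.0, 0.02, -0.001], [-0.001, 0.0, -1.0]]
force: [-0.4, -5.0, -0.4]
opening: 0.005
```

>>> play_rows([
  [1,0,0.001,0,0,0,0],
  [1,0,0.001,0,0,0,0],
])

```text
time_s: 15.85
position: [0.5457, -0.0038, 0.0406]
tcp_rot: [[-0.02, 1.0, 0.0], [1.0, 0.02, -0.001], [-0.001, 0.0, -1.0]]
force: [-0.7, -5.3, -0.7]
opening: 0.006
```

>>> play_rows([
  [1,0,0.001,0,0,0,0],
  [1,0,0.001,0,0,0,0],
])

```text
time_s: 16.1
position: [0.5459, -0.0028, 0.0407]
tcp_rot: [[-0.021, 1.0, 0.0], [1.0, 0.021, -0.003], [-0.003, 0.0, -1.0]]
force: [-2.1, -11.3, -1.0]
opening: 0.006
```

>>> play_rows([
  [1,0,0.0007,0,0,0,0],
  [1,0,0,0,0,0,0],
])

```text
time_s: 16.35
position: [0.546, -0.0028, 0.0408]
tcp_rot: [[-0.021, 1.0, 0.001], [1.0, 0.021, -0.004], [-0.004, 0.0, -1.0]]
force: [-0.3, -11.4, 0.7]
opening: 0.004
```

The tool stopped moving at 11.4 N, after about 9 mm of raised resistance, so the rack is home. I'll back off, rise, and look at the key and rack.

>>> play_rows([
  [1,0,-0.008,0,0,0,0],
  [1,0,-0.02,0,0,0,0],
  [1,0,-0.02,0,0,0,0],
  [1,0,0,0.03,0,0,0],
  [1,0,0,0.05,0,0,0],
  [1,0,0,0.05,0,0,0],
  [1,0,0,0.05,0,0,0],
  [1,0,0,0.03,0,0,0],
  [1,0,0.03,0,0,0,0],
  [1,0,0.03,0,0,0,0],
  [1,0,0,0,0,0,0],
  [1,0,0,0,0,0,0],
])

```text
time_s: 17.85
position: [0.5456, 0.0107, 0.2505]
tcp_rot: [[-0.019, 1.0, -0.0], [1.0, 0.019, -0.0], [-0.0, -0.0, -1.0]]
force: [0.1, -0.3, -0.1]
opening: 0.004
```

Run:
```python
from h import *
s=bot.read_state();print(s['time_s'],s['position'],s['force'])
c=bot.get_calibration("wrist");im=bot.capture("wrist");cv2.imwrite("pics/w4.png",im)
m,cs=blobs(im,(50,90,30),(85,255,255),3)
for k in cs:
    if cv2.contourArea(k)<50: continue
    r=cv2.minAreaRect(k);print(r,[(z,ray(c,*r[0],z)[:2].round(4)) for z in(.18,.185,.19)], 'diam',np.linalg.norm(ray(c,r[0][0]-r[1][0]/2,r[0][1],.187)-ray(c,r[0][0]+r[1][0]/2,r[0][1],.187)))
```

```text
17.85 [0.54563563 0.01074292 0.25045823] [ 0.12519432 -0.26526152 -0.06977767]
((296.6499938964844, 136.95001220703125), (21.819713592529297, 19.60611915588379), 71.56504821777344) [(0.18, array([0.5308, 0.084 ])), (0.185, array([0.5311, 0.0841])), (0.19, array([0.5314, 0.0841]))] diam 0.01345123829498271
((339.5, 137.0), (19.0, 22.0), 0.0) [(0.18, array([0.558 , 0.0845])), (0.185, array([0.5577, 0.0845])), (0.19, array([0.5574, 0.0846]))] diam 0.011713620890780327
((317.5, 4.0), (8.0, 35.0), 90.0) [(0.18, array([0.5426, 0.1583])), (0.185, array([0.5427, 0.1568])), (0.19, array([0.5427, 0.1552]))] diam 0.004485592449760495
```

View pics/w4.png

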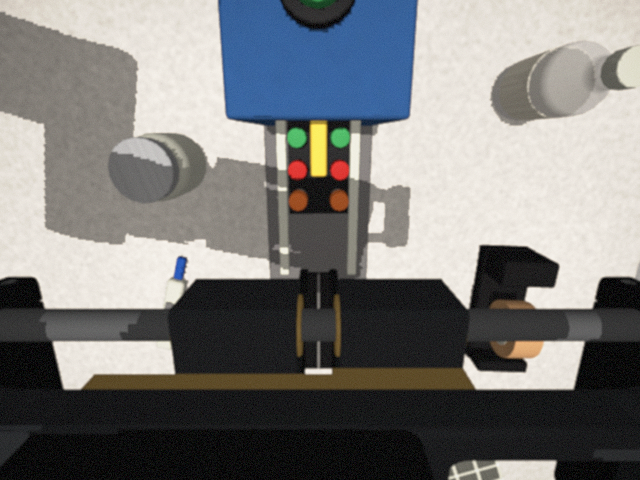

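The rack sits straight between the rails, partly under the hood. The key's lower edge is at (318,8). I'll move over the key at about (0.5425,0.1735) and descend towards its top.

>>> play_rows([
  [1,0,0.025,0,0,0,0],
  [1,-0.001,0.04,0,0,0,0],
  [1,-0.001,0.04,0,0,0,0],
  [1,-0.001,0.035,0,0,0,0],
  [1,0,0.023,0,0,0,0],
  [1,0,0,-0.02,0,0,0],
  [1,0,0,-0.02,0,0,0],
  [1,0,0,-0.01,0,0,0],
  [1,0,0,0,0,0,0],
])

```text
time_s: 19.02
position: [0.5425, 0.174, 0.1998]
tcp_rot: [[-0.018, 1.0, -0.002], [1.0, 0.018, -0.0], [-0.0, -0.002, -1.0]]
force: [0.5, -0.2, 0.2]
opening: 0.007
```

>>> play_rows([
  [1,0,0,-0.003,0,0,0],
  [1,0,0,-0.003,0,0,0],
  [1,0,0,-0.002,0,0,0],
  [1,0,0,0,0,0,0],
])

```text
time_s: 19.52
position: [0.5435, 0.1746, 0.1933]
tcp_rot: [[-0.019, 1.0, 0.002], [1.0, 0.019, -0.0], [-0.0, 0.002, -1.0]]
force: [0.8, -1.7, 3.7]
opening: 0.01
```

>>> play_rows([
  [1,0,0,-0.002,0,0,0],
  [1,0,0,-0.0015,0,0,0],
  [1,0,0,-0.0015,0,0,0],
  [1,0,0,0,0,0,0],
])

```text
time_s: 20.02
position: [0.5435, 0.1746, 0.1911]
tcp_rot: [[-0.019, 1.0, 0.004], [1.0, 0.019, -0.0], [-0.0, 0.004, -1.0]]
force: [-3.2, -3.7, 21.1]
opening: 0.007
```

Run:
```python
from h import *
im=bot.capture("scene");cv2.imwrite("pics/s_press.png",cv2.resize(im[170:330,250:450],None,fx=3.5,fy=3.5,interpolation=2))
s=bot.read_state();print(s['position'],s['force'])
```

```text
[0.5435216  0.1746286  0.19108475] [-3.32853829 -2.80514676 20.76374147]
```

>>> play_rows([
  [1,0,0,0.003,0,0,0],
  [1,0,0,0.001,0,0,0],
])

```text
time_s: 20.32
position: [0.5434, 0.1746, 0.1924]
tcp_rot: [[-0.019, 1.0, 0.003], [1.0, 0.019, -0.0], [-0.0, 0.003, -1.0]]
force: [1.5, -1.8, 3.9]
opening: 0.008
```

View pics/s_press.png

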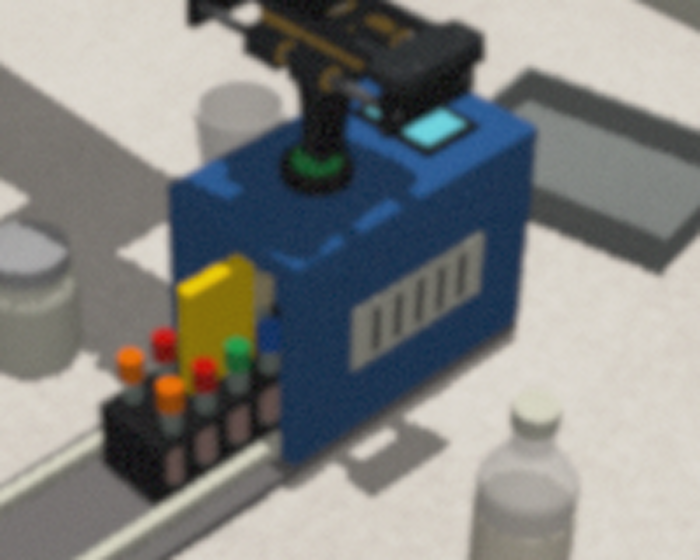

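The fingers pressed the centre of the key. The force fell along the spring, from 21 N bottomed to 3.9 N about 1.3 mm higher. I'll retreat upward and look.

>>> play_rows([
  [1,0,0,0.01,0,0,0],
  [1,0,0,0.03,0,0,0],
  [1,0,0,0.04,0,0,0],
  [1,0,-0.03,0.02,0,0,0],
  [1,0,-0.04,0,0,0,0],
  [1,0,-0.04,0,0,0,0],
  [1,0,0,0,0,0,0],
  [1,0,0,0,0,0,0],
])

```text
time_s: 21.32
position: [0.5419, 0.0655, 0.291]
tcp_rot: [[-0.019, 1.0, -0.002], [1.0, 0.019, 0.001], [0.001, -0.002, -1.0]]
force: [0.8, 0.1, 0.0]
opening: 0.003
```

Run:
```python
from h import *
s=bot.read_state();print(s['time_s'],s['position'],s['force'])
im=bot.capture("wrist");cv2.imwrite("pics/w5.png",im);c=bot.get_calibration("wrist")
m,cs=blobs(im,(20,120,60),(35,255,255),4,(250,90,390,300))
for k in cs: r=cv2.minAreaRect(k);print(r,[ray(c,*p,.145)[:2].round(4) for p in cv2.boxPoints(r)])
```

```text
21.325 [0.54186652 0.06549454 0.29098938] [0.76267099 0.14295306 0.00866445]
((321.5, 213.0), (38.0, 15.0), 90.0) [array([0.5378, 0.0906]), array([0.551 , 0.0909]), array([0.552 , 0.0562]), array([0.5384, 0.0559])]
((299.5000305175781, 297.5), (4.919349670410156, 3.130495071411133), 63.43495178222656) [array([ 0.5232, -0.0079]), array([ 0.5259, -0.0064]), array([ 0.528 , -0.0109]), array([ 0.5254, -0.0125])]
((335.7500305175781, 295.7500305175781), (2.1213202476501465, 4.242640495300293), 45.0) [array([ 0.5582, -0.0077]), array([ 0.5609, -0.0045]), array([ 0.5624, -0.006 ]), array([ 0.5596, -0.0092])]
((302.0, 297.0), (0.0, 0.0), 0.0) [array([ 0.528 , -0.0088]), array([ 0.528 , -0.0088]), array([ 0.528 , -0.0088]), array([ 0.528 , -0.0088])]
```

View pics/w5.png

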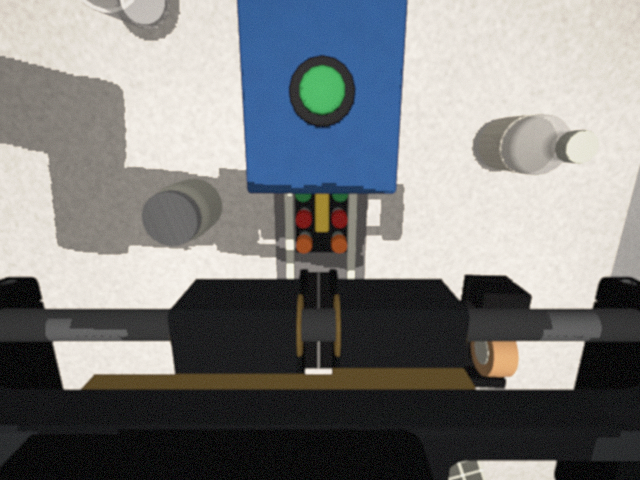

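The key is released, with its green disc at (322,90). The rack is straight between the rails, with its handle's rear end at y≈0.056, so its centre is about 16 mm in front of the hood edge. That meets the −35 mm limit, so I'm handing in.

```bash
python3 -c "
from rig import bot
print(bot.hand_in())"
```

```text
the job is handed in; nothing more can be done
None
```

I carried the rack by its handle to the open track, set it down level and let go. I then pushed it in with closed fingers, pressed the start key and backed clear. I handed the job in at about 21 s; it reported no verdict.

- **Stop:** The push met about 5 N for roughly 8–9 mm, then stood firm at 11.4 N with no further movement. That matches the stop being home without ramming. I inferred it from the force and the distance moved, since the stop itself can't be seen.
- **Key:** It pressed down along its spring until it bottomed at about 21 N, which is firmer than the 5 N it needs. It has sprung back.
- **Last view:** The rack sits straight between the rails, its centre about 16 mm in front of the hood edge. The bystanders in view looked in place, but I checked them only by eye, and not every one was in that picture. The arm is clear at z ≈ 0.29 m with no force on it.

No check failed. During the slow push the force reading wandered by 1–2 N, so the first touch on the stop is only known to within a few millimetres.

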